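# Set the day wheel of the jar-label dater and press its key

## Robot

A 6-joint arm with a two-finger parallel gripper is mounted at the origin on the work surface. World frame = base frame: x ahead of the robot, y to its left, z up, the work surface at z = 0. Lengths are in m, angles in rad, forces in N, time in s.
With the tool pointing down it reaches from about 0.4 to 0.825 m from the base axis. Payload 7 kg.
Tool frame: the origin (TCP) lies midway between the tips of the shut fingers; the grasp point (between the pads) lies 19 mm behind it; z points along the fingers, x is the direction in which the jaws open and shut, and the axes are right-handed (so a half turn about z gives the same grasp; the last joint's range is limited). The gripper opens to 88 mm and grips with 3 to 60 N. Pads are 19 mm wide; open, the fingers measure 130 mm over their backs; the gripper's body (78 mm by 193 mm) begins 47 mm behind the grasp point.
Start: joints at [1.61, 0.359, 0.012, 0, -1.224, -0.288], TCP at [0.166, 0.654, 0.227] pointing down, gripper open.
Joint ranges: [-3.07, 3.07], [-1.43, 2.12], [-1.02, 1.25], [-3.03, 1.67], [-3.05, -0], [-3.03, 3.03]. Speed limits (rad/s): [2.39, 2.39, 3.01, 3.14, 3.14, 3.14].

## Interface

Orientations are given as [roll, pitch, yaw] about the fixed x, y, z axes, in that order (R = Rz(yaw) Ry(pitch) Rx(roll)).
In Python, from station import arm, grab_frame, camera_params gives the robot as it stands.
- The arm moves only by the shell command python3 -m handwheel 'ROWS' [FORCE]. ROWS is JSON, a list that holds one entry, the list of rows, each a list of 5 numbers: the finger opening in m, from 0 to 0.0876, then the shift along the tool's x, y, z in m, then the turn about the tool's z in degrees. A call has 1 to 20 rows; each row is the pose to reach, as a shift and turn from the pose measured when the call began, along the tool's axes at that moment; what a row does not reach only later rows make up. A row lasts 1/12 s, in which the tool goes at most 41.7 mm and 7.16 degrees, less where a joint would pass 70% of its speed; a pose out of reach is approached as far as the arm can. A call with a gripper value outside its range is refused whole. The fingers move at their own pace and stop on an object; FORCE is the grip in N (left out, the last holds). Time passes only in rows, so rows that repeat a pose let the fingers close. It gives the time, the measured TCP pose, the force and the opening at its end, in the units of the state.
- arm.get_state(): the state, without advancing time (a new reading comes with each control period).
- grab_frame(name): name is "side" or "top"; returns the picture (420x560x3 uint8, blue, green, red); there is no depth.
- camera_params(name): a dict with "intrinsics" (3x3 intrinsics, pixels), "R" (3x3) and "t" (3): a world point X has camera coordinates R X + t. Camera axes: x right, y down, z forward; pixel columns grow to the right and rows downward; lengths in m; the calibration is good to about 2 mm. A picture is of the moment at which its call begins. camera_params takes no time and is no camera call.
- arm.job_done(): hands the job in, once; it reports no verdict.
The state is a dict: "t": time; "q": joint angles; "qd": joint speeds; "joint_efforts": joint torques, N m; "eef_pos": TCP position; "ee_rot": TCP orientation; "force": force on the tool from outside, world axes, zero at the start; "moment": the same for the moment, N m; "width": finger opening in m.
Only numpy, scipy, OpenCV 4.12 (cv2) and the standard library are available. Lean on these libraries where they do the work, as an engineer would, in place of code of your own. Each camera call takes 0.05 s, during which the arm holds its last target.

## Task

Set the label dater for today's jars: with a fingertip, gently flick the teeth of its white day wheel so that it advances click by click, clockwise seen from above, until the red tooth rests at the black pointer, and do not let it click past. Only then press the round green key fully down and let it come back up. Grip nothing, and leave the jars, the bowl and the spoon where they are.

Things in the scene. Friction and masses are not known exactly. Their poses are not given: they have to be found in the camera images.
- dater: Grey label dater, a low box 180 mm (x) by 270 mm (y) by 50 mm high, fixed to the marble top; origin at the centre of its underside, z up. x points from its robot-facing side to its far side (where the pointer is), y to its left end. The day wheel stands on its top at (0, 55) mm, the green key at (0, -85) mm in this frame.
- wheel_hub (a point): On the day wheel's upright axis, at mid-height of its teeth (68 mm above the marble). The wheel lies flat: a white disc of 34 mm radius with seven evenly spaced teeth round its edge, one red. Teeth are 10 mm wide with parallel sides, reach 60 mm from the axis and stand 56 to 80 mm above the marble. A fingertip lowered between two teeth, outside the disc, can push a tooth along.
- red_tooth (a point): Outer end of the red tooth, 60 mm from the wheel's axis, at mid-height (68 mm above the marble); turns with the wheel.
- pointer (a point): Tip of the flat black arrow on the dater's top, 65.5 mm from the wheel's axis in the dater's +x direction, 50 mm above the marble.
- day_wheel (a joint): Wheel angle in rad: 0 with the red tooth at the pointer, growing clockwise seen from above. Click stops at multiples of 2 pi/7 = 0.898; pushed over half-way it springs on to the next stop, else back; a click takes 2 to 5 N at a tooth. Starts two to four clicks before 0 (near -1.80, -2.69 or -3.59). End stops at -4.13 and +2.15 bar the other way round.
- print_key (a joint): Travel of the green key in m: 0 when up, 0.006 fully down; its spring takes about 4 N fully down and lifts it again.
- jar_a: Amber glass jar with a steel twist cap, 68 mm across, 100 mm high, loose; origin at the centre of its underside.
- jar_b: Green glass jar with a yellow twist cap, 68 mm across, 100 mm high, loose; origin at the centre of its underside.
- bowl: Red plastic bowl, 130 mm across, 55 mm high, loose; origin at the centre of its underside.
- spoon: Grey ceramic soup spoon about 160 mm long lying flat, loose; x along its length.
- print_key_top (a point): Centre of the top of the round green key, 34 mm across, when up 72 mm above the marble; it goes straight down 6 mm.

How it is judged:
By the outcome, as a careful person would: the job done as asked, in the order asked, and still so for the second after the job is handed in, with the robot touching nothing.
It also fails if it takes over 64 s, if anything falls off the work surface, if the arm or the gripper's body presses on something with over 40 N, if the wrist force passes 120 N, or if a joint passes its speed limit or range.

## Working session

There is one attempt and no reset: what is moved stays moved. The work goes in short steps, Python scripts to look and compute and a shell command to move; the robot and the scene stay as the last step left them, time stands still between calls to the robot, and variables do not carry over. Pictures are saved under pics/ and viewed, and the job is handed in when it is done.

```bash
mkdir -p pics; ls; python3 - <<'E'
from station import arm, grab_frame, camera_params
import cv2
for n in("side","top"):
    cv2.imwrite(f"pics/{n}0.png",grab_frame(n)); p=camera_params(n); print(n,p)
s=arm.get_state(); print(s)
E
```

```text
pics
side {'intrinsics': array([[538.86141985,   0.        , 282.06582101],
       [  0.        , 538.86141985, 218.61210931],
       [  0.        ,   0.        ,   1.        ]]), 'R': array([[-0.99561028, -0.09296678, -0.0108331 ],
       [-0.04333779,  0.56048857, -0.82702745],
       [ 0.0829579 , -0.82292755, -0.56205715]]), 't': array([0.65904971, 0.07534166, 1.13837162])}
top {'intrinsics': array([[426.6052372 ,   0.        , 278.01343502],
       [  0.        , 426.6052372 , 214.95624584],
       [  0.        ,   0.        ,   1.        ]]), 'R': array([[-0.00134831, -0.99991255, -0.013156  ],
       [-0.99561604,  0.0025727 , -0.09349914],
       [ 0.09352481,  0.01297226, -0.99553244]]), 't': array([0.0593183 , 0.64708251, 0.97001731])}
{'t': 0.1, 'q': array([ 1.61010765e+00,  3.59299605e-01,  1.11696183e-02, -3.27371461e-04,
       -1.22408943e+00, -2.88111611e-01]), 'qd': array([-0.00059636, -0.00052485,  0.00160592,  0.00067787, -0.00059104,
        0.00053468]), 'joint_efforts': array([-7.21277502e-04, -5.84165990e+01,  2.93749666e+01,  7.01529086e+00,
        1.01808840e-02, -4.46981801e-05]), 'eef_pos': array([0.1661169 , 0.65379779, 0.22573143]), 'ee_rot': array([-3.14148334e+00, -1.45188896e-03, -1.81970816e+00]), 'force': array([-0.16844547,  0.65432792, -0.33645607]), 'moment': array([ 0.00169814,  0.05545511, -0.02122123]), 'width': 0.08722014980509349}
```

View pics/side0.png

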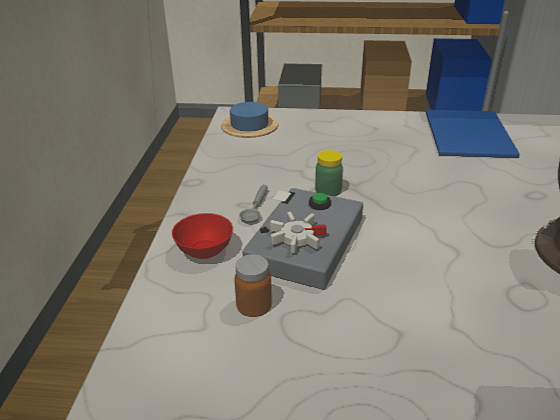

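View pics/top0.png

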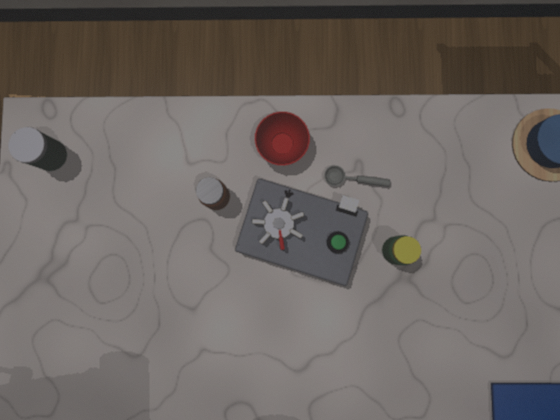

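```bash
python3 - <<'E'
import cv2
a=cv2.imread("pics/top0.png")[165:295,215:385]; cv2.imwrite("pics/c1.png",cv2.resize(a,None,fx=4.6,fy=4.6,interpolation=2))
a=cv2.imread("pics/side0.png")[175:295,235:375]; cv2.imwrite("pics/c2.png",cv2.resize(a,None,fx=5,fy=5,interpolation=2))
E
```

```text
(no output)
```

View pics/c1.png

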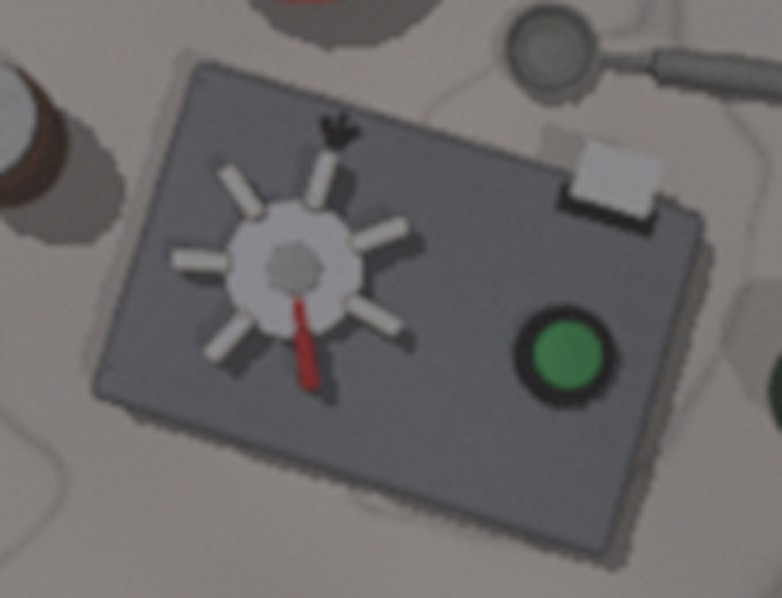

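View pics/c2.png

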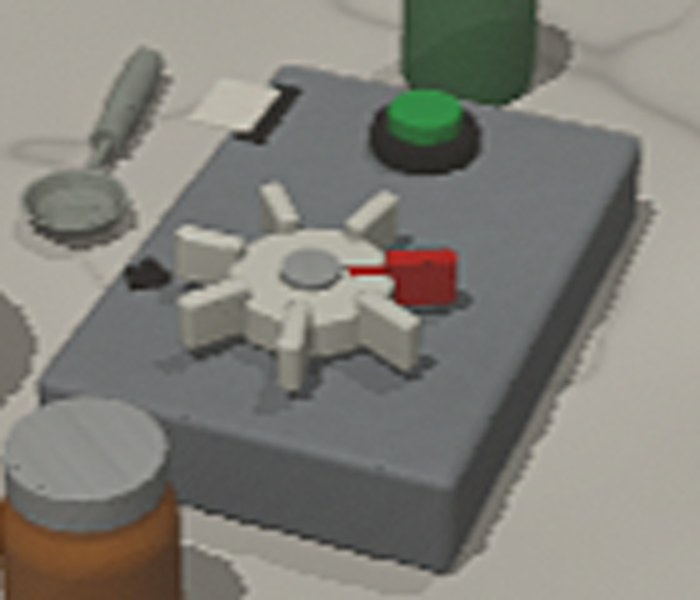

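```bash
cat > h.py <<'E'
import numpy as np
from station import arm, grab_frame, camera_params
from scipy.optimize import least_squares
P={n:camera_params(n) for n in("side","top")}
def proj(n,X):
    p=P[n]; c=p["R"]@np.asarray(X)+p["t"]; u=p["intrinsics"]@c; return u[:2]/u[2]
def back(n,uv,z):
    p=P[n]; d=p["R"].T@np.linalg.inv(p["intrinsics"])@np.array([uv[0],uv[1],1]); o=-p["R"].T@p["t"]; return o+d*(z-o[2])/d[2]
E
python3 - <<'E'
from h import *
C=[(.09,.135,.05),(.09,-.135,.05),(-.09,-.135,.05),(-.09,.135,.05),(0,-.085,.072)]
T=[(200,65),(702,222),(607,553),(97,393),(567,354)]
S=[(42,382),(280,68),(640,140),(440,487),(426,103)]
T=[(a/4.6+215,b/4.6+165) for a,b in T];S=[(a/5+235,b/5+175) for a,b in S]
def W(v,c): 
    x,y,w=v; return (x+np.cos(w)*c[0]-np.sin(w)*c[1],y+np.sin(w)*c[0]+np.cos(w)*c[1],c[2])
f=lambda v:np.ravel([proj(n,W(v,c))-u for n,L in(("top",T),("side",S)) for c,u in zip(C,L)])
r=least_squares(f,[.6,.0,-.2]);print(r.x,r.fun.round(1))
for c in[(0,.055,.068),(0,-.085,.072),(.0655,.055,.05)]: print(W(r.x,c))
t=(310/4.6+215,385/4.6+165); R=back("top",t,.08);print("red",R,"hub top",back("top",(278.7,223.0),.085))
h=np.array(W(r.x,(0,.055,.068)));d=R-h;print(np.hypot(d[0],d[1]),np.arctan2(d[1],d[0])-r.x[2])
for n,p,z in(("top",(210,190),.1),("top",(283,145),.0),("top",(335,176),0),("top",(405,250),.1)): print(back(n,p,z))
E
```

```text
[ 0.6080737   0.00520267 -0.30551452] [-1.7 -2.3  1.2 -2.  -0.6  1.7 -3.2  0.6 -0.4 -0.  -2.5 -1.9  0.3 -2.9
  1.4 -2.3  2.8 -1.3 -0.1 -0.2]
(np.float64(0.6246168194529911), np.float64(0.05765574839815642), 0.068)
(np.float64(0.5825070717733215), np.float64(-0.07586117618578747), 0.072)
(np.float64(0.6870836663119076), np.float64(0.037954402162310996), 0.05)
red [0.5675486  0.04781657 0.08      ] hub top [0.62420645 0.05584325 0.085     ]
0.05791019534071329 -2.665345770368558
[0.69620413 0.20666792 0.1       ]
[0.82258728 0.04596851 0.        ]
[ 0.7449877  -0.08043746  0.        ]
[ 0.56404053 -0.21675126  0.1       ]
```

```bash
cat >> h.py <<'E'
from scipy.spatial.transform import Rotation as Ro
H=np.array([.6245,.0570]); YAW=-.3055
def polar(deg,r=.067):  # dater angle ccw from +x
    a=np.radians(deg)+YAW; return H+r*np.array([np.cos(a),np.sin(a)]), np.degrees(a)
def shift(xyz,yawdeg):
    s=arm.get_state(); R=Ro.from_euler('xyz',s['ee_rot']).as_matrix()
    d=R.T@(np.array(xyz)-s['eef_pos']); cur=np.degrees(np.arctan2(R[1,0],R[0,0]))
    t=(cur-yawdeg+180)%360-180
    return (d*1000).round(1),round(t,1)
def st():
    s=arm.get_state(); print(round(s['t'],2),s['eef_pos'].round(4),np.degrees(s['ee_rot']).round(1),s['force'].round(1),round(s['width'],4),s['q'].round(2))
def snap(n,name,box,f):
    import cv2
    a=grab_frame(n);x0,x1,y0,y1=box;cv2.imwrite("pics/"+name+".png",cv2.resize(a[y0:y1,x0:x1],None,fx=f,fy=f,interpolation=2))
E
python3 - <<'E'
from h import *
p,a=polar(180); print(p,a,shift([*p,.13],a))
E
```

```text
[0.56060232 0.07715159] 162.49613935875337 (array([ 461.6, -524.4,   96.5]), np.float64(93.2))
```

```bash
python3 -m handwheel '[[[0,0.03,-0.035,0,7],[0,0.055,-0.065,0,14],[0,0.085,-0.1,0,21],[0,0.11,-0.13,0,28],[0,0.14,-0.16,0,35],[0,0.17,-0.19,0,42],[0,0.195,-0.225,0,49],[0,0.22,-0.255,0.01,56],[0,0.25,-0.285,0.02,63],[0,0.28,-0.32,0.03,70],[0,0.31,-0.35,0.04,77],[0,0.335,-0.385,0.05,84],[0,0.365,-0.415,0.06,91],[0,0.395,-0.45,0.07,93],[0,0.42,-0.48,0.075,93],[0,0.445,-0.505,0.08,93],[0,0.4616,-0.5244,0.085,93.2],[0,0.4616,-0.5244,0.09,93.2],[0,0.4616,-0.5244,0.09,93.2],[0,0.4616,-0.5244,0.09,93.2]]]'
python3 - <<'E'
from h import *
st();snap("top","t1",(215,385,165,295),4.6);snap("side","s1",(215,395,155,295),4.2)
p,a=polar(180); print(shift([*p,.062],a))
E
```

```text
t: 1.77
eef_pos: [0.5601, 0.0765, 0.1358]
ee_rot: [-3.139, -0.001, 2.835]
force: [-0.7, 1.1, -0.1]
width: 0.0004
1.77 [0.5601 0.0765 0.1358] [-1.799e+02 -1.000e-01  1.625e+02] [-0.7  1.1 -0.1] 0.0004 [ 0.48  0.26 -0.36  0.   -0.96 -0.79]
(array([-0.4, -0.6, 74.8]), np.float64(0.1))
```

View pics/t1.png

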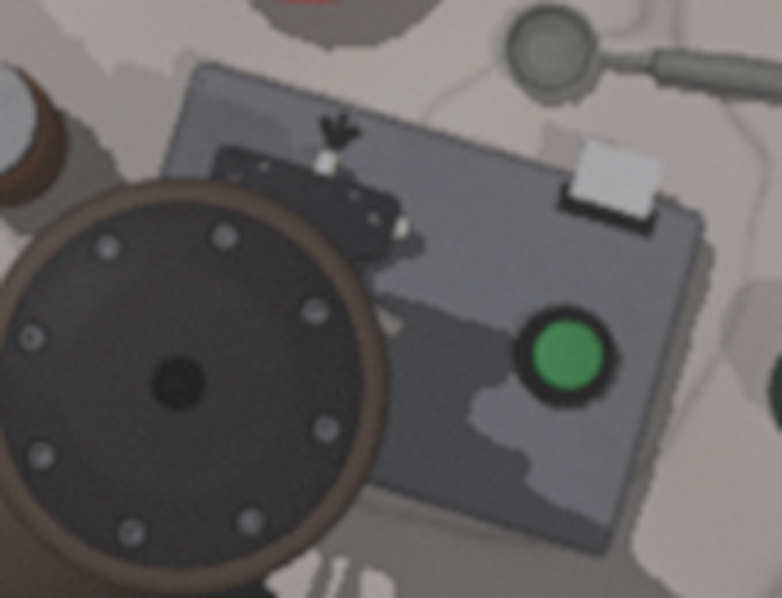

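View pics/s1.png

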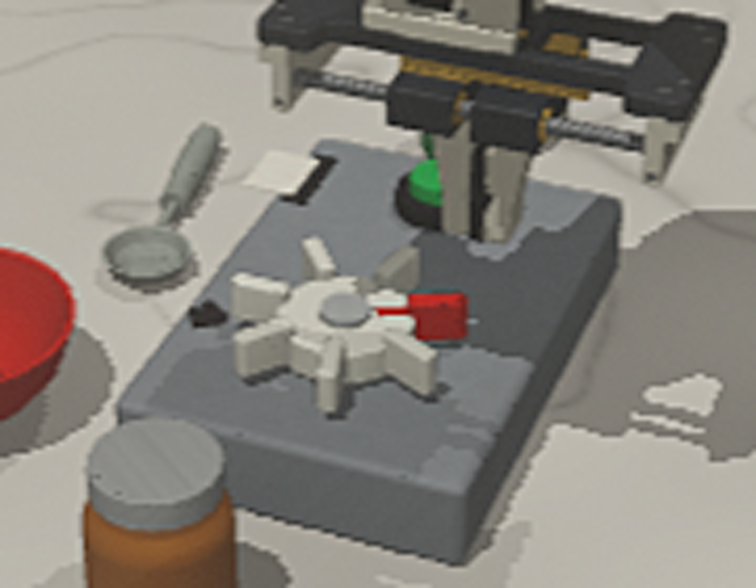

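```bash
python3 -m handwheel '[[[0,0,0,0.02,0],[0,0,0,0.045,0],[0,0,-0.0005,0.06,0],[0,0,-0.0005,0.068,0],[0,0,-0.0005,0.073,0],[0,0,-0.0005,0.073,0]]]'
python3 - <<'E'
from h import *
st();snap("side","s2",(215,395,155,295),4.2)
s=arm.get_state();z=s['eef_pos'][2]
for d in range(0,52,1):
  if d%6==0 or d==51:
    p,a=polar(180-d); print(d,shift([*p,.0625],a))
E
```

```text
t: 2.37
eef_pos: [0.5599, 0.0782, 0.0636]
ee_rot: [-3.14, 0.0, 2.84]
force: [0.0, 0.1, 0.2]
width: 0.0006
2.37 [0.5599 0.0782 0.0636] [-179.9    0.   162.7] [0.  0.1 0.2] 0.0006 [ 0.49  0.34 -0.44  0.   -0.8  -0.79]
0 (array([-0.5, -0.9,  1.8]), np.float64(0.2))
6 (array([-0.9,  6.1,  1.8]), np.float64(6.2))
12 (array([-2. , 13.1,  1.8]), np.float64(12.2))
18 (array([-3.9, 19.8,  1.8]), np.float64(18.2))
24 (array([-6.4, 26.4,  1.8]), np.float64(24.2))
30 (array([-9.6, 32.6,  1.8]), np.float64(30.2))
36 (array([-13.4,  38.5,   1.8]), np.float64(36.2))
42 (array([-17.9,  43.9,   1.8]), np.float64(42.2))
48 (array([-22.8,  48.9,   1.8]), np.float64(48.2))
51 (array([-25.5,  51.1,   1.8]), np.float64(51.2))
```

View pics/s2.png

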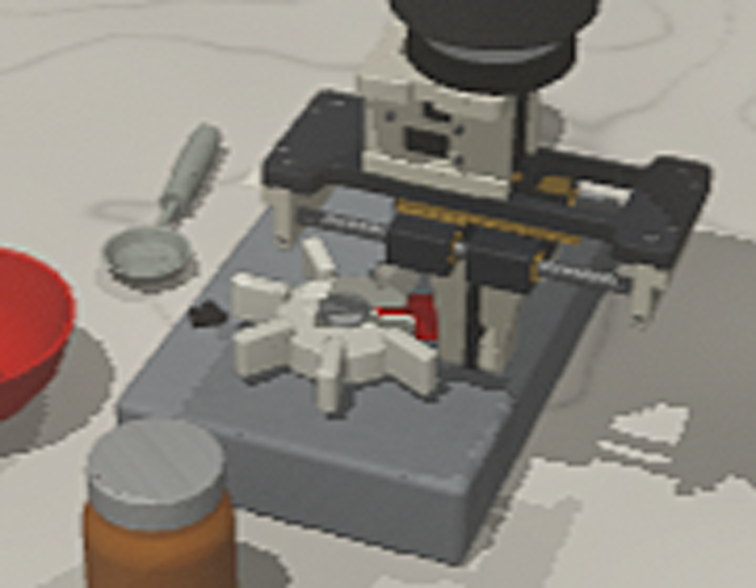

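```bash
python3 - <<'E'
from h import *
for u in((441,361),(466,369),(484,372),(512,378)):
    X=back("side",(215+u[0]/4.2,155+u[1]/4.2),.0636); d=X[:2]-H; a=np.radians(162.5);print(X.round(4),"radial",d@[np.cos(a),np.sin(a)],"tang",d@[-np.sin(a),np.cos(a)])
E
```

```text
[0.577  0.084  0.0636] radial 0.05346572259190826 tang -0.01147340988029106
[0.5649 0.0895 0.0636] radial 0.06660323742942333 tang -0.0130427064052955
[0.5563 0.0912 0.0636] radial 0.07528414529651128 tang -0.012095889894463861
[0.5431 0.0949 0.0636] radial 0.0890447392690786 tang -0.011627943931485996
```

```bash
python3 - <<'E'
from h import *
for d in range(0,56,3):
    p,a=polar(180-d,.062); print(d,shift([*p,.0635],a)[0][:2])
E
```

```text
0 [-5.5 -0.9]
3 [-5.6  2.4]
6 [-5.9  5.6]
9 [-6.3  8.8]
12 [-6.9 12. ]
15 [-7.7 15.2]
18 [-8.6 18.3]
21 [-9.7 21.3]
24 [-11.   24.3]
27 [-12.4  27.2]
30 [-13.9  30.1]
33 [-15.6  32.9]
36 [-17.5  35.5]
39 [-19.5  38.1]
42 [-21.6  40.6]
45 [-23.8  42.9]
48 [-26.2  45.1]
51 [-28.7  47.2]
54 [-31.2  49.2]
```

```bash
python3 -m handwheel '[[[0,-0.0055,-0.001,0,0],[0,-0.0055,0.0024,0,3],[0,-0.006,0.0056,0,6],[0,-0.0063,0.0088,0,9],[0,-0.007,0.012,0,12],[0,-0.0077,0.0152,0,15],[0,-0.0086,0.0183,0,18],[0,-0.0097,0.0213,0,21],[0,-0.011,0.0243,0,24],[0,-0.0124,0.0272,0,27],[0,-0.0139,0.03,0,30],[0,-0.0156,0.033,0,33],[0,-0.0175,0.0355,0,36],[0,-0.0195,0.038,0,39],[0,-0.0216,0.0406,0,42],[0,-0.0238,0.043,0,45],[0,-0.0262,0.045,0,48],[0,-0.0287,0.0472,0,51],[0,-0.0287,0.0472,0,51]]]'
python3 - <<'E'
from h import *
st();snap("side","s3",(215,395,155,295),4.2);snap("top","t3",(215,385,165,295),4.6)
E
```

```text
t: 4.0
eef_pos: [0.6034, 0.1151, 0.0655]
ee_rot: [3.139, 0.001, 1.947]
force: [0.2, 0.5, 0.1]
width: 0.0005
4.0 [0.6034 0.1151 0.0655] [1.799e+02 1.000e-01 1.116e+02] [0.2 0.5 0.1] 0.0005 [ 0.51  0.4  -0.33  0.   -0.84 -1.7 ]
```

View pics/s3.png

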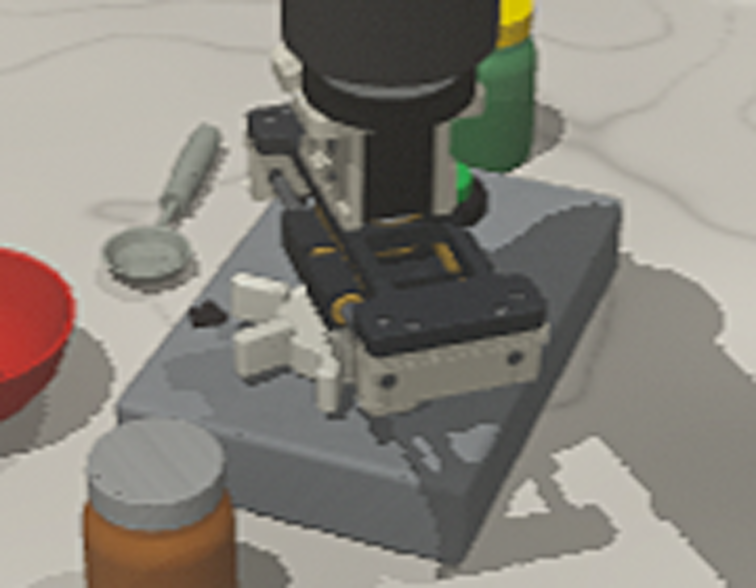

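View pics/t3.png

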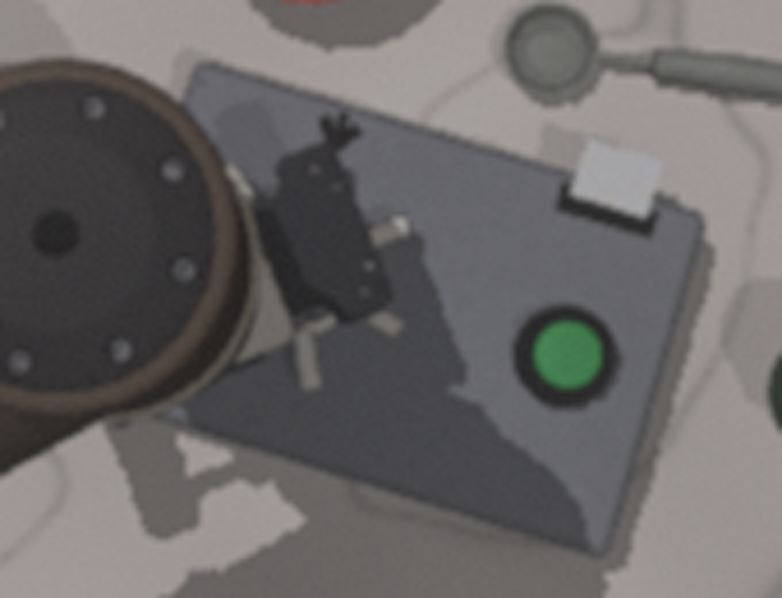

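```bash
python3 - <<'E'
from h import *
for d in (45,30,15,0):
    p,a=polar(180-d,.062); print(d,shift([*p,.063],a))
E
```

```text
45 (array([-0.1, -7.1,  2.1]), np.float64(-5.7))
30 (array([ -3.8, -22.9,   2.1]), np.float64(-20.7))
15 (array([-11.5, -37.2,   2. ]), np.float64(-35.7))
0 (array([-22.5, -49. ,   2. ]), np.float64(-50.7))
```

```bash
python3 -m handwheel '[[[0,0,0,-0.02,0],[0,0,0,-0.038,0],[0,0,0,-0.038,0],[0,0,-0.006,-0.038,-5],[0,-0.001,-0.014,-0.038,-12],[0,-0.004,-0.022,-0.038,-20],[0,-0.007,-0.03,-0.038,-27],[0,-0.011,-0.037,-0.038,-35],[0,-0.016,-0.043,-0.038,-43],[0,-0.0225,-0.049,-0.038,-50.7],[0,-0.0225,-0.049,-0.038,-50.7],[0,-0.0225,-0.049,-0.038,-50.7],[0,-0.0225,-0.049,-0.038,-50.7]]]'
python3 - <<'E'
from h import *
st();snap("side","s4",(215,395,155,295),4.2)
p,a=polar(180,.062); print(shift([*p,.063],a))
E
```

```text
t: 5.18
eef_pos: [0.5654, 0.0756, 0.1034]
ee_rot: [3.141, 0.002, 2.835]
force: [0.1, 0.6, 0.2]
width: 0.0006
5.18 [0.5654 0.0756 0.1034] [1.800e+02 1.000e-01 1.624e+02] [0.1 0.6 0.2] 0.0006 [ 0.48  0.3  -0.39  0.   -0.89 -0.79]
(array([ 0.1, -0.1, 40.3]), np.float64(-0.1))
```

View pics/s4.png

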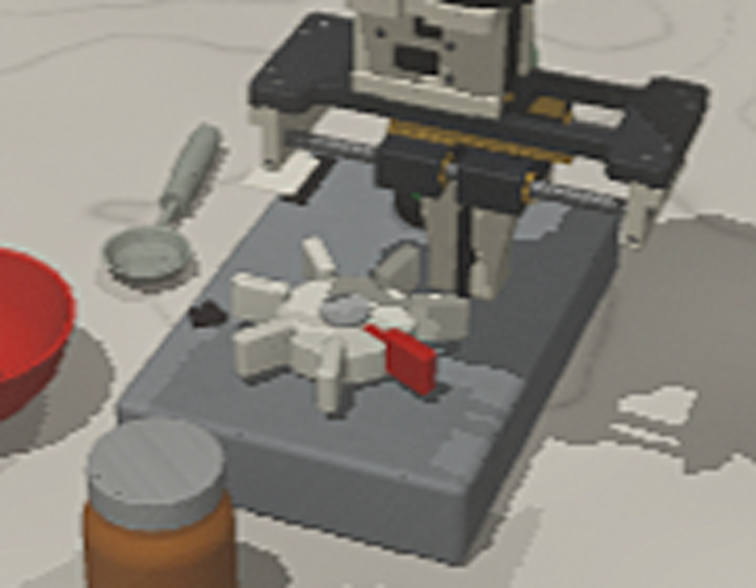

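```bash
python3 -m handwheel '[[[0,0,0,0.02,0],[0,0,0,0.038,0],[0,0,0,0.04,0],[0,0,0,0.04,0]]]'
python3 -m handwheel '[[[0,0,0.0033,0,3],[0,-0.0003,0.0065,0,6],[0,-0.0008,0.0097,0,9],[0,-0.0014,0.0129,0,12],[0,-0.0022,0.016,0,15],[0,-0.003,0.0192,0,18],[0,-0.0042,0.0222,0,21],[0,-0.0055,0.0252,0,24],[0,-0.0069,0.0281,0,27],[0,-0.0084,0.031,0,30],[0,-0.01,0.0338,0,33],[0,-0.012,0.0364,0,36],[0,-0.014,0.039,0,39],[0,-0.0161,0.0415,0,42],[0,-0.0183,0.0438,0,45],[0,-0.0207,0.046,0,48],[0,-0.0232,0.0481,0,51],[0,-0.0232,0.0481,0,51]]]'
python3 - <<'E'
from h import *
st()
for d in (45,0):
    p,a=polar(180-d,.062); print(d,shift([*p,.063],a))
E
```

```text
t: 5.57
eef_pos: [0.5648, 0.0755, 0.0624]
ee_rot: [-3.14, 0.0, 2.834]
force: [-0.1, -0.1, 0.3]
width: 0.0002
t: 7.07
eef_pos: [0.6027, 0.115, 0.0636]
ee_rot: [3.14, 0.002, 1.941]
force: [0.1, -0.1, 0.2]
width: 0.0006
7.07 [0.6027 0.115  0.0636] [1.799e+02 1.000e-01 1.112e+02] [ 0.1 -0.1  0.2] 0.0006 [ 0.51  0.41 -0.33  0.   -0.84 -1.71]
45 (array([-0.3, -7.5,  0.6]), np.float64(-6.3))
0 (array([-23.1, -49.1,   0.6]), np.float64(-51.3))
```

```bash
python3 -m handwheel '[[[0,0,0,-0.02,0],[0,0,0,-0.04,0],[0,0,0,-0.04,0],[0,0,-0.006,-0.04,-5],[0,-0.001,-0.014,-0.04,-12],[0,-0.004,-0.022,-0.04,-20],[0,-0.007,-0.03,-0.04,-27],[0,-0.011,-0.037,-0.04,-35],[0,-0.016,-0.043,-0.04,-43],[0,-0.023,-0.049,-0.04,-51],[0,-0.023,-0.049,-0.04,-51],[0,-0.023,-0.049,-0.04,-51],[0,-0.023,-0.049,-0.04,-51]]]'
python3 - <<'E'
from h import *
st();snap("side","s5",(215,395,155,295),4.2)
p,a=polar(180,.062); print(shift([*p,.063],a))
E
```

```text
t: 8.15
eef_pos: [0.5656, 0.0759, 0.1042]
ee_rot: [3.142, 0.003, 2.83]
force: [-0.2, 0.1, 0.4]
width: 0.0003
8.15 [0.5656 0.0759 0.1042] [180.    0.2 162.1] [-0.2  0.1  0.4] 0.0003 [ 0.48  0.3  -0.38  0.   -0.89 -0.79]
(array([ 0.2, -0.4, 41.1]), np.float64(-0.4))
```

View pics/s5.png

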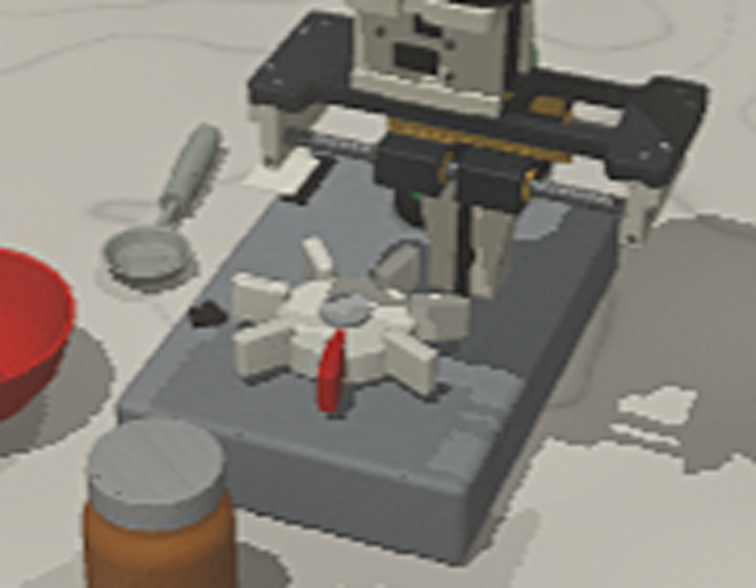

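The red tooth has moved on one stop per stroke. It is now at (330,370) in the crop, two clicks short of the pointer. I'll repeat the same stroke.

```bash
python3 -m handwheel '[[[0,0,0,0.02,0],[0,0,0,0.038,0],[0,0,0,0.041,0],[0,0,0,0.041,0]]]'
python3 -m handwheel '[[[0,0,0.0033,0,3],[0,-0.0003,0.0065,0,6],[0,-0.0008,0.0097,0,9],[0,-0.0014,0.0129,0,12],[0,-0.0022,0.016,0,15],[0,-0.003,0.0192,0,18],[0,-0.0042,0.0222,0,21],[0,-0.0055,0.0252,0,24],[0,-0.0069,0.0281,0,27],[0,-0.0084,0.031,0,30],[0,-0.01,0.0338,0,33],[0,-0.012,0.0364,0,36],[0,-0.014,0.039,0,39],[0,-0.0161,0.0415,0,42],[0,-0.0183,0.0438,0,45],[0,-0.0207,0.046,0,48],[0,-0.0232,0.0481,0,51],[0,-0.0232,0.0481,0,51]]]'
python3 -m handwheel '[[[0,0,0,-0.02,0],[0,0,0,-0.04,0],[0,0,0,-0.04,0],[0,0,-0.006,-0.04,-5],[0,-0.001,-0.014,-0.04,-12],[0,-0.004,-0.022,-0.04,-20],[0,-0.007,-0.03,-0.04,-27],[0,-0.011,-0.037,-0.04,-35],[0,-0.016,-0.043,-0.04,-43],[0,-0.023,-0.049,-0.04,-51],[0,-0.023,-0.049,-0.04,-51],[0,-0.023,-0.049,-0.04,-51],[0,-0.023,-0.049,-0.04,-51]]]'
python3 - <<'E'
from h import *
st();snap("side","s6",(215,395,155,295),4.2)
p,a=polar(180,.062); print(shift([*p,.063],a))
E
```

```text
t: 8.53
eef_pos: [0.5649, 0.0758, 0.0621]
ee_rot: [-3.14, 0.001, 2.829]
force: [-0.5, -0.1, 0.6]
width: 0.0004
t: 10.03
eef_pos: [0.603, 0.115, 0.0633]
ee_rot: [3.14, 0.002, 1.936]
force: [0.4, -0.2, 0.1]
width: 0.0003
t: 11.12
eef_pos: [0.5657, 0.0762, 0.1039]
ee_rot: [-3.141, 0.003, 2.825]
force: [0.4, -1.5, -0.5]
width: 0.0004
11.12 [0.5657 0.0762 0.1039] [-180.     0.2  161.9] [ 0.4 -1.5 -0.5] 0.0004 [ 0.48  0.3  -0.38  0.   -0.89 -0.8 ]
(array([ 0.2, -0.7, 40.8]), np.float64(-0.6))
```

View pics/s6.png

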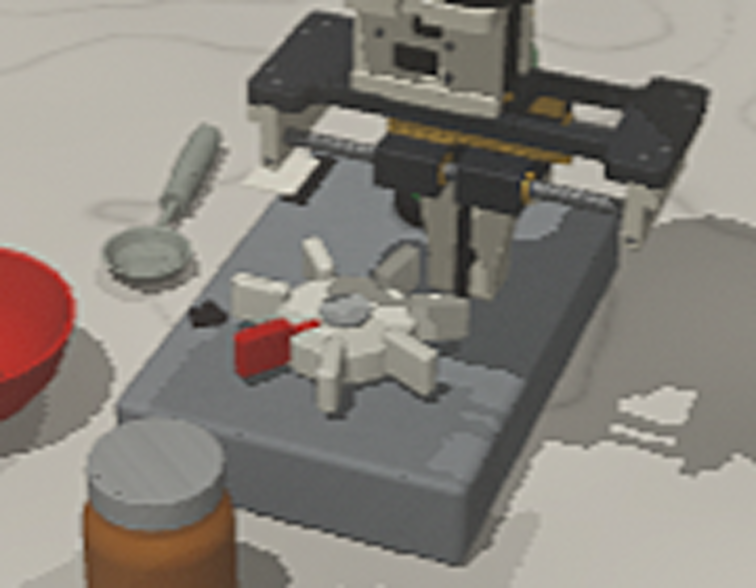

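Red is now at (262,345), one click short of the pointer. This is the last stroke.

```bash
python3 -m handwheel '[[[0,0,0,0.02,0],[0,0,-0.0005,0.038,-0.6],[0,0,-0.0007,0.041,-0.6],[0,0,-0.0007,0.041,-0.6]]]'
python3 -m handwheel '[[[0,0,0.0033,0,3],[0,-0.0003,0.0065,0,6],[0,-0.0008,0.0097,0,9],[0,-0.0014,0.0129,0,12],[0,-0.0022,0.016,0,15],[0,-0.003,0.0192,0,18],[0,-0.0042,0.0222,0,21],[0,-0.0055,0.0252,0,24],[0,-0.0069,0.0281,0,27],[0,-0.0084,0.031,0,30],[0,-0.01,0.0338,0,33],[0,-0.012,0.0364,0,36],[0,-0.014,0.039,0,39],[0,-0.0161,0.0415,0,42],[0,-0.0183,0.0438,0,45],[0,-0.0207,0.046,0,48],[0,-0.0232,0.0481,0,51],[0,-0.0232,0.0481,0,51]]]'
python3 -m handwheel '[[[0,0,0,-0.02,0],[0,0,0,-0.04,0],[0,0,0,-0.04,0],[0,0,-0.006,-0.04,-5],[0,-0.001,-0.014,-0.045,-12],[0,-0.004,-0.022,-0.05,-20],[0,-0.007,-0.03,-0.055,-27],[0,-0.011,-0.037,-0.06,-35],[0,-0.016,-0.043,-0.06,-43],[0,-0.023,-0.049,-0.06,-51],[0,-0.023,-0.049,-0.06,-51],[0,-0.023,-0.049,-0.06,-51]]]'
python3 - <<'E'
from h import *
st();snap("side","s7",(215,395,155,295),4.2)
print(shift([.5825,-.0759,.10],161.5))
E
```

```text
t: 11.5
eef_pos: [0.5648, 0.0753, 0.0618]
ee_rot: [-3.139, 0.001, 2.834]
force: [-0.2, -0.4, 0.8]
width: 0.0004
t: 13.0
eef_pos: [0.6027, 0.1148, 0.063]
ee_rot: [3.141, 0.003, 1.941]
force: [0.3, -0.2, 0.4]
width: 0.0007
t: 14.0
eef_pos: [0.5653, 0.0755, 0.1238]
ee_rot: [-3.141, 0.003, 2.835]
force: [0.5, 0.7, -0.1]
width: 0.0001
14.0 [0.5653 0.0755 0.1238] [-180.     0.2  162.4] [ 0.5  0.7 -0.1] 0.0001 [ 0.48  0.28 -0.36  0.   -0.93 -0.79]
(array([ -62.5, -139.1,   24. ]), np.float64(0.7))
```

View pics/s7.png

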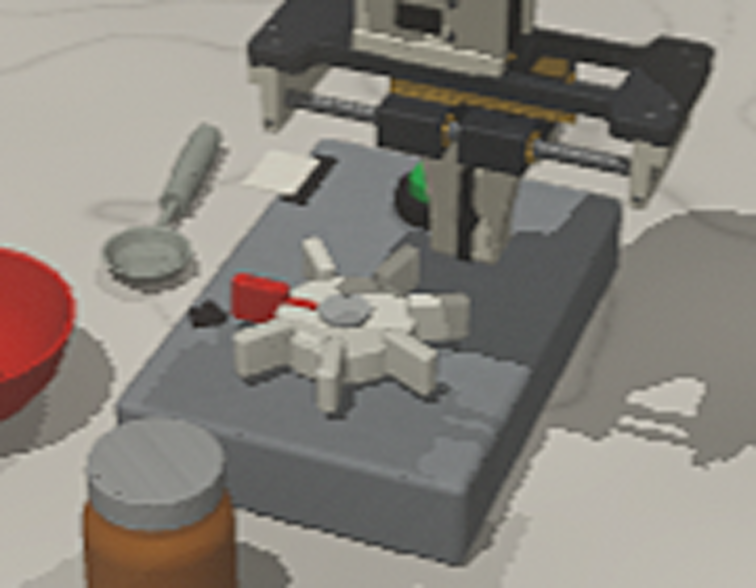

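Red now rests at the pointer: the tooth end is at about (235,298) and the arrow at (208,315). Next I move over to the key.

```bash
python3 -m handwheel '[[[0,-0.015,-0.034,0,0],[0,-0.03,-0.068,0,0],[0,-0.046,-0.102,0,0],[0,-0.058,-0.13,0,0],[0,-0.0625,-0.139,0.01,0],[0,-0.0625,-0.139,0.024,0],[0,-0.0625,-0.139,0.024,0],[0,-0.0625,-0.139,0.024,0]]]'
python3 - <<'E'
from h import *
st();snap("side","s8",(235,375,160,265),5.4)
print(shift([.5825,-.0759,.066],162.4))
E
```

```text
t: 14.72
eef_pos: [0.5821, -0.0758, 0.0995]
ee_rot: [-3.14, 0.002, 2.83]
force: [0.1, -0.3, 0.6]
width: 0.0001
14.72 [ 0.5821 -0.0758  0.0995] [-1.799e+02  1.000e-01  1.621e+02] [ 0.1 -0.3  0.6] 0.0001 [ 0.2   0.33 -0.35  0.   -0.89 -0.52]
(array([ 0.1, -0.5, 34.2]), np.float64(-0.2))
```

View pics/s8.png

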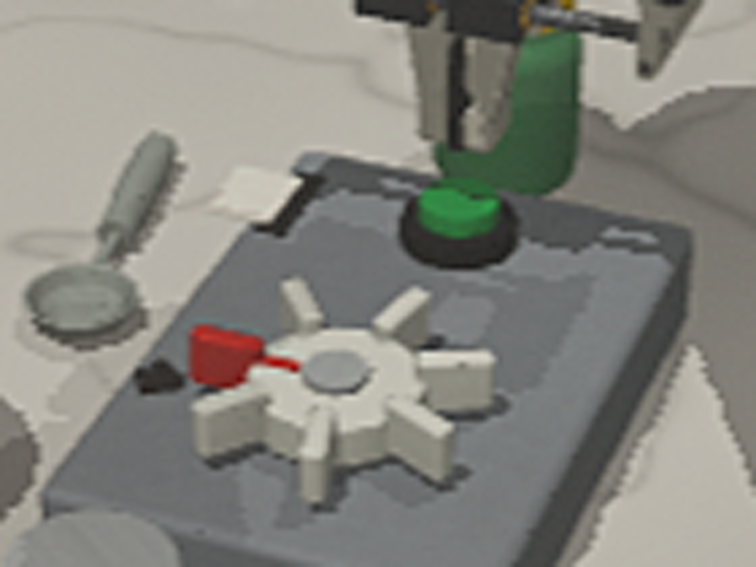

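```bash
python3 -m handwheel '[[[0,0,-0.0005,0.012,0],[0,0,-0.0005,0.022,0],[0,0,-0.0005,0.026,0],[0,0,-0.0005,0.029,0],[0,0,-0.0005,0.032,0],[0,0,-0.0005,0.034,0],[0,0,-0.0005,0.035,0],[0,0,-0.0005,0.035,0],[0,0,-0.0005,0.035,0]]]'
python3 - <<'E'
from h import *
st();snap("side","s9",(235,375,160,265),5.4)
E
```

```text
t: 15.52
eef_pos: [0.5826, -0.0757, 0.0662]
ee_rot: [-3.141, 0.003, 2.831]
force: [-4.3, 2.4, 8.6]
width: 0.0003
15.52 [ 0.5826 -0.0757  0.0662] [-180.     0.2  162.2] [-4.3  2.4  8.6] 0.0003 [ 0.21  0.37 -0.39  0.   -0.82 -0.52]
```

View pics/s9.png

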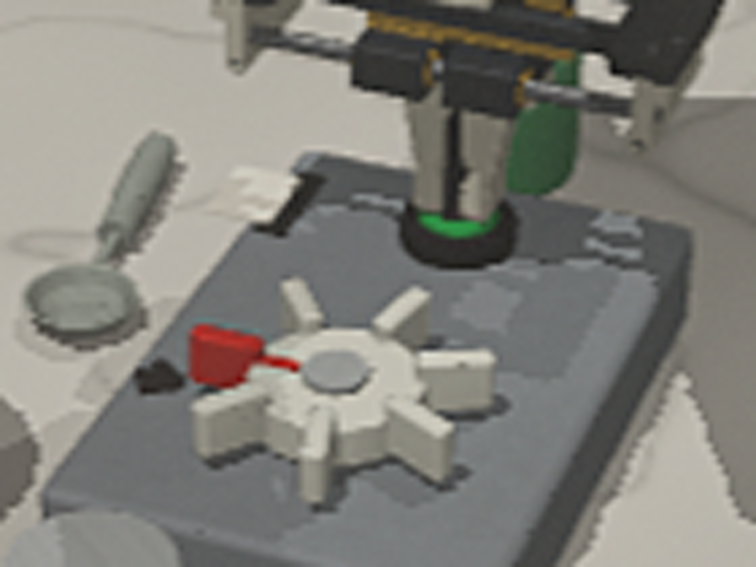

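```bash
python3 -m handwheel '[[[0,0,0,0.001,0],[0,0,0,0.002,0],[0,0,0,0.003,0],[0,0,0,0.003,0],[0,0,0,0.003,0]]]'
python3 - <<'E'
from h import *
st();snap("side","s10",(290,350,175,220),12)
E
```

```text
t: 15.98
eef_pos: [0.5827, -0.0756, 0.0659]
ee_rot: [-3.141, 0.005, 2.832]
force: [-9.2, 3.5, 22.1]
width: 0.0004
15.98 [ 0.5827 -0.0756  0.0659] [-180.     0.3  162.2] [-9.2  3.5 22.1] 0.0004 [ 0.21  0.37 -0.39  0.   -0.81 -0.52]
```

View pics/s10.png

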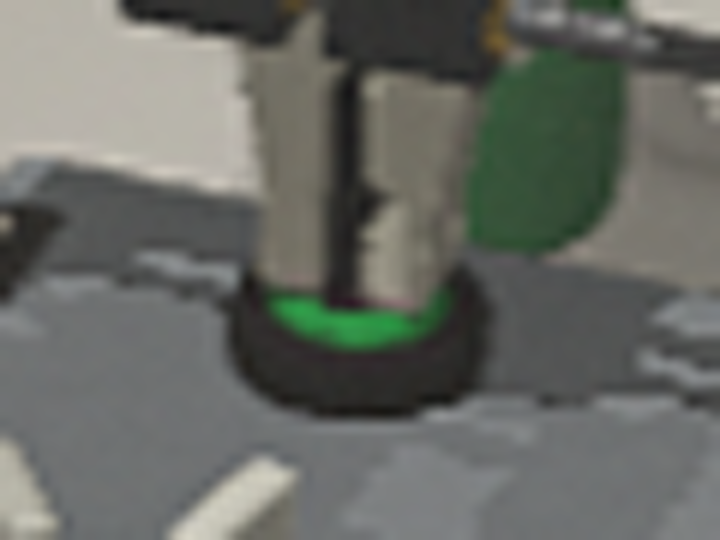

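The tip has stopped hard at z = 65.9 mm, with 22 N upward on it, so the key is fully down. Now I release it.

```bash
python3 -m handwheel '[[[0,0,0,-0.008,0],[0,0,0,-0.02,0],[0,0,0,-0.05,0],[0,0,0,-0.09,0],[0,-0.03,0,-0.12,0],[0,0.03,0,-0.13,0],[0,0.06,0,-0.13,0],[0,0.1,0,-0.13,0],[0,0.12,0,-0.13,0],[0,0.12,0,-0.13,0],[0,0.12,0,-0.13,0],[0,0.12,0,-0.13,0]]]'
python3 - <<'E'
from h import *
st();snap("side","s11",(155,355,130,290),3.7);snap("top","t11",(180,430,100,290),3.1)
E
```

```text
t: 17.03
eef_pos: [0.4686, -0.0386, 0.1961]
ee_rot: [3.141, 0.006, 2.832]
force: [0.7, -0.1, -0.5]
width: 0.0005
17.03 [ 0.4686 -0.0386  0.1961] [180.    0.4 162.3] [ 0.7 -0.1 -0.5] 0.0005 [ 0.34  0.04 -0.47  0.   -1.06 -0.65]
```

View pics/s11.png

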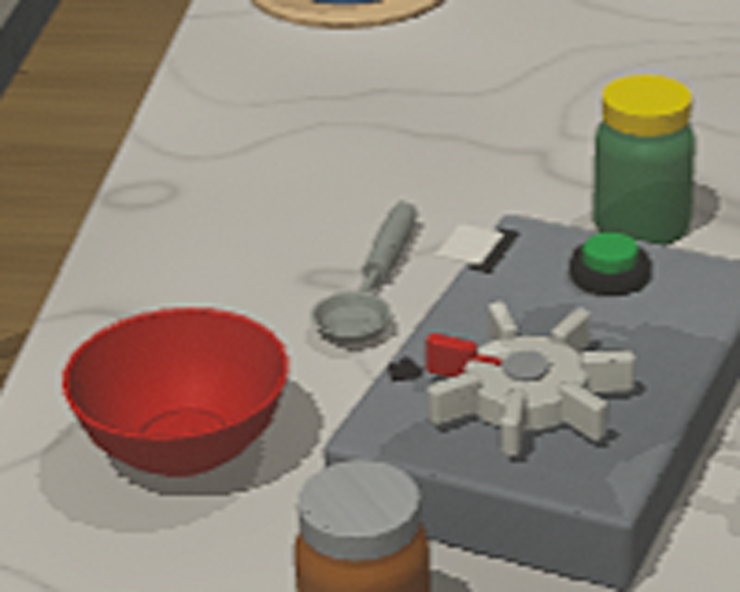

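View pics/t11.png

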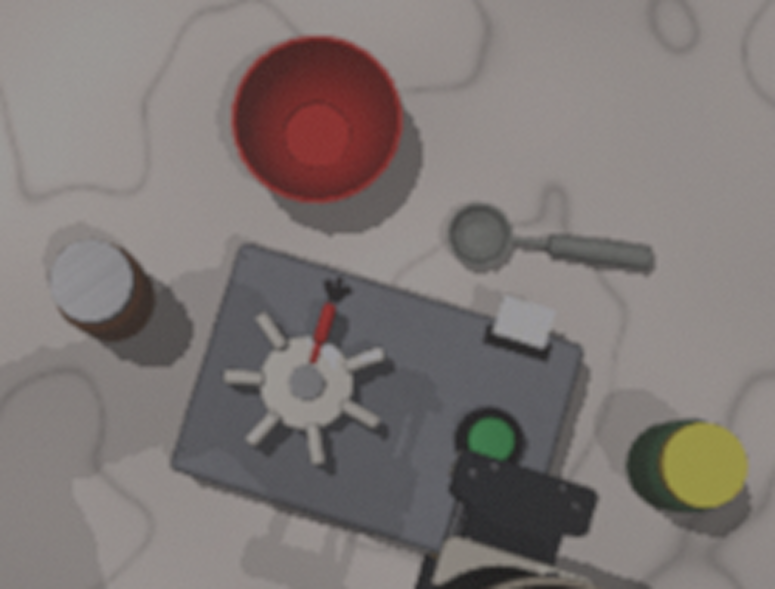

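Red is at the pointer in the top view ((325,318), arrow at (335,290)). The key is back up, the jars, bowl and spoon haven't moved, and the arm touches nothing.

```bash
python3 -c "
from station import arm; print(arm.job_done())"
```

```text
the job is handed in; nothing more can be done
None
```

The dater is set and printed once, and I've handed the job in at about 17 s on the robot's clock. I advanced the day wheel four clicks clockwise, one fingertip stroke each, then pressed the green key once and released it.

- **Wheel:** pictures taken after each stroke show the red tooth moving exactly one stop each time. In both final pictures it rests at the black pointer, not past it.
- **Key:** the fingertip stopped hard at 65.9 mm above the marble, with 22 N upward and about 10 N sideways on it. A fully pressed key is at 66 mm. The shut fingertips are about as wide as the key, so I judged full travel from the height and the stiff stop; I could not see it directly. The last pictures show the key back up.
- **Surroundings:** the jars, bowl and spoon look unmoved, and the arm stands clear with no contact force beyond sensor noise.

No check failed. When I located the dater in the pictures, its corners were off by up to about 3 pixels. The hub came within 2 mm of where it showed in the top picture, and the strokes worked as planned.

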